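# Wipe the gasket scraps off the surface plate

### The job

Two loose scraps of copper gasket lie on the steel surface plate. Pick up the red scraper block, lower it onto the plate and wipe both scraps off into the blue catch tray under the plate's edge, pushing them with the scraper and never with the fingers. Then stand the scraper upright on the bench again, clear of the plate and the tray.

Things in the scene. Friction and masses are not known exactly. Their poses are not given: they have to be found in the camera images.
- scraper: red plastic scraper block, 0.12 kg, upright on its black rubber sole. Base 110 mm (its x) x 30 mm (y), 18 mm high; on it a grip rib 64 mm (x) x 20 mm thick (y), 18 to 62 mm high, gripped from above across its thickness (fingers closing along y). Either long face can push. Origin: centre of the sole's underside, z up. The tan cork sanding block elsewhere on the bench is not it.
- station: fixed steel surface plate with blue catch tray. Plate 150 mm (x) x 170 mm (y, -85 to 85), flat rimless top 40 mm above the bench. Open tray along its +y edge: x -85 to 85, y 77 to 197 mm, walls 4 mm thick, 22 mm high, near wall tucked under the plate, so that what goes over the +y edge drops in. Origin: on the bench under the plate's centre, z up, y towards the tray, yaw within 30 degrees.
- chip_1: loose copper gasket scrap, L-shaped, 24 x 20 mm, 5 mm thick, about 16 g, lying flat on the plate. Origin: about the centre of its underside.
- chip_2: loose copper gasket scrap, pointed at one end, 27 x 15 mm, 5 mm thick, about 16 g, lying flat on the plate. Origin: about the centre of its underside.
Things that resemble listed ones, but are neither listed nor needed, are in the scene too. What is shaped like the scraper but turquoise or yellow is not meant.

How it is judged (in metres and radians):
On the way, in this order (a step that is already met when the one before it is completed fails the run):
1. the red scraper is held with its sole down at the surface plate, both scraps still on the plate (x of scraper in the frame of station between -0.09 and 0.09 m and y of scraper in the frame of station between -0.11 and 0.11 m and z of scraper in the frame of station between 0.03 and 0.048 m and angle between scraper's own z axis and vertical below 0.35 rad and height (world z) of each of chip_1, chip_2 above 0.033 m), for 0.1 s.
2. both scraps are in the catch tray (x of chip_1 in the frame of station between -0.085 and 0.085 m and y of chip_1 in the frame of station between 0.078 and 0.197 m and height (world z) of each of chip_1, chip_2 below 0.024 m and x of chip_2 in the frame of station between -0.085 and 0.085 m and y of chip_2 in the frame of station between 0.078 and 0.197 m), for 0.2 s.
At the end, for the whole second after the job is handed in: Both scraps lie at rest inside the catch tray (within its outline, below 24 mm height), and the scraper stands at rest and upright (within 10 degrees) with its sole on the bench itself (within 3 mm), not on the plate or in the tray (all of step 2 and height (world z) of scraper below 0.003 m and angle between scraper's own z axis and vertical below 0.17 rad and linear speed of each of scraper, chip_1, chip_2 below 0.02 m/s); the robot touches nothing.
It fails at once if a finger touches a scrap (contact force between the fingers and chip_1 above 0.3 N or contact force between the fingers and chip_2 above 0.3 N).
It also fails if it takes over 46 s, if anything falls off the work surface, if the arm or the gripper's body presses on something with over 40 N, if the wrist force passes 120 N, or if a joint passes its speed limit or range.

### The arm

A 6-joint arm with a two-finger parallel gripper is mounted at the origin on the work surface. World frame = base frame: x ahead of the robot, y to its left, z up, the work surface at z = 0. Lengths are in mm, angles in rad, forces in N, time in s.
With the tool pointing down it reaches from about 350 to 775 mm from the base axis. Payload 7.3 kg.
Tool frame: the origin (TCP) lies midway between the tips of the shut fingers; the grasp point (between the pads) lies 19 mm behind it; z points along the fingers, y is the line along which they close (so a half turn about z gives the same grasp; the last joint's range is limited). The gripper opens to 92 mm and grips with 3 to 60 N. Pads are 19 mm wide; open, the fingers measure 130 mm over their backs; the gripper's body (75 mm by 190 mm) begins 47 mm behind the grasp point.
Start: joints at [-1.437, 0.342, 1.524, -0, 1.275, -0.146], TCP at [145.008, -504.596, 226.741] pointing down, gripper open.
Joint ranges: [-2.53, 2.53], [-0.77, 2.02], [0.04, 2.7], [-1, 4.14], [0.28, 2.66], [-3.11, 3.11]. Speed limits (rad/s): [2.57, 2.57, 3.14, 3.14, 3.14, 3.14].

### API

Orientations are given as a rotation vector (axis times angle).
In Python, from cell import robot gives the robot as it stands.
- The arm moves only by the shell command python3 -m jog 'ROWS' [FORCE]. ROWS is text: rows parted by semicolons, each of 5 numbers parted by spaces: the finger opening in mm, from 0 to 91.8, then the shift along the tool's x, y, z in units of 30 mm (1.0 is 30 mm), then the turn about the tool's z in units of 5 degrees (1.0 is 5 degrees). In form: grip dx dy dz yaw; .... A call has 1 to 5 rows; each row is the pose to reach, as a shift and turn from the pose commanded when the call began, along the tool's axes at that moment; what a row does not reach only later rows make up. A row lasts 1/12 s, in which the tool goes at most 41.7 mm and 7.16 degrees, less where a joint would pass 70% of its speed; a pose out of reach is approached as far as the arm can. A call with a gripper value outside its range is refused whole. The fingers move at their own pace and stop on an object; FORCE is the grip in N (left out, the last holds). Time passes only in rows, so rows that repeat a pose let the fingers close. It gives the time, the measured TCP pose, the force, the opening and the grip force at its end, in the units of the state.
- robot.state(): the state, without advancing time (a new reading comes with each control period).
- robot.grab_frame(name): name is "scene" or "top"; returns (picture, depth): 384x512x3 uint8, blue, green, red; 384x512 float32, mm along the optical axis (not along the pixel's ray), 0 where there is no reading.
- robot.get_calibration(name): a dict with "fx", "fy", "cx", "cy" (pixels), "rvec" (rotation vector, rad) and "tvec" (3), from world to camera coordinates, as OpenCV has them. Camera axes: x right, y down, z forward; pixel columns grow to the right and rows downward; lengths in mm; the calibration is good to about 2 mm. A picture is of the moment at which its call begins. get_calibration takes no time and is no camera call.
- robot.finish_job(): hands the job in; it is judged then, once.
The state is a dict: "clock": time; "joint_pos": joint angles; "joint_velocities": joint speeds; "joint_torque": joint torques, N m; "tool_pos": TCP position; "orientation": TCP orientation; "force": force on the tool from outside, world axes, zero at the start; "wrist_torque": the same for the moment, N m; "opening": opening from 0.0 (shut) to 1.0 (fully open); "finger_force": force on a finger pad.
Only numpy, scipy, OpenCV 4.12 (cv2) and the standard library are available. Lean on these libraries where they do the work, as an engineer would, in place of code of your own. Each camera call takes 0.05 s, during which the arm holds its last target. There are 200 camera calls.

## Working session

There is one attempt and no reset: what is moved stays moved. The work goes in short steps, Python scripts to look and compute and a shell command to move; the robot and the scene stay as the last step left them, time stands still between calls to the robot, and variables do not carry over. Pictures are saved under pics/ and viewed, at most 10 in all, crops included, and the job is handed in when it is done.

```bash
ls; mkdir -p pics; python3 - <<'E'
from cell import robot
import cv2,numpy as np
for n in("top","scene"):
    p,d=robot.grab_frame(n);cv2.imwrite(f"pics/{n}0.png",p);np.savez(f"pics/{n}0.npz",p=p,d=d)
    print(robot.get_calibration(n))
print(robot.state())
E
```

```text
pics
{'fx': 393.888160352625, 'fy': 393.888160352625, 'cx': 258.8119260993692, 'cy': 192.349352781619, 'rvec': array([ 2.19036964, -2.16274762,  0.10523488]), 'tvec': array([ 23.09816372, 439.29807907, 981.8879655 ])}
{'fx': 349.0018249187313, 'fy': 349.0018249187313, 'cx': 257.07046208627264, 'cy': 188.74674943309734, 'rvec': array([ 2.0963542 ,  0.89727641, -0.42190779]), 'tvec': array([-344.72959425, -126.86333225, 1172.18953162])}
{'clock': 0.1, 'joint_pos': array([-1.43701512e+00,  3.42673584e-01,  1.52489454e+00, -2.07819499e-05,
        1.27540715e+00, -1.46006624e-01]), 'joint_velocities': array([-0.00140933, -0.00041766, -0.00210928, -0.00060982, -0.00085224,
        0.00034479]), 'joint_torque': array([ 1.74048026e-03, -4.32003164e+01, -2.44694585e+01,  7.19188456e-02,
        5.26377093e-02, -4.17495517e-05]), 'tool_pos': array([ 144.94385259, -504.22691741,  226.11321133]), 'orientation': array([-3.10953125e+00, -4.37874230e-01,  1.79397326e-05]), 'force': array([ 0.31390414, -0.39247094,  0.1526872 ]), 'wrist_torque': array([ 0.01027541, -0.0483586 , -0.03907826]), 'finger_force': 0.0, 'opening': 0.9998056738453424}
```

View pics/top0.png

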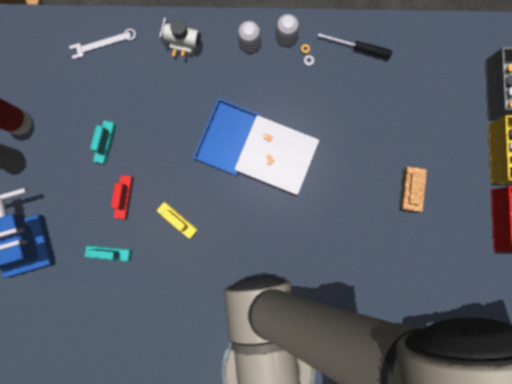

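View pics/scene0.png

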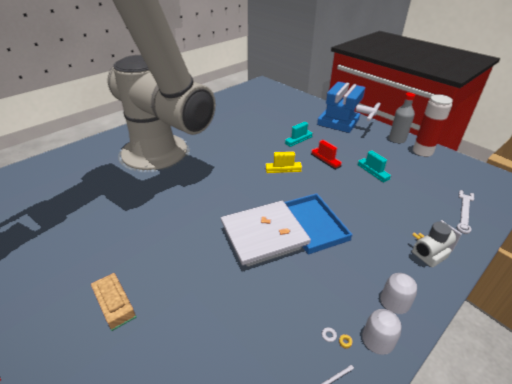

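The top view shows the red scraper at (122,197), the plate at (277,153) with the tray to its left at (226,137), and the scraps at (267,138) and (270,160). The scene view confirms this, with the red scraper at (327,153).

```bash
cat >h.py <<'E'
import cv2,numpy as np
from cell import robot
def ray(n,uv,z):
    c=robot.get_calibration(n);R=cv2.Rodrigues(np.array(c["rvec"]))[0];t=np.array(c["tvec"])
    uv=np.atleast_2d(np.asarray(uv,float))
    d=np.c_[(uv[:,0]-c["cx"])/c["fx"],(uv[:,1]-c["cy"])/c["fy"],np.ones(len(uv))]@R
    o=-R.T@t; return (o+d*((z-o[2])/d[:,2])[:,None])[:,:2]
def masks(p):
    H,S,V=cv2.split(cv2.cvtColor(p,cv2.COLOR_BGR2HSV))
    return dict(red=((H<6)|(H>174))&(S>170)&(V>70), blue=(H>100)&(H<120)&(S>180)&(V>90), white=(S<50)&(V>170), chip=(H>5)&(H<20)&(S>70)&(V>120))
def blobs(m,amin=8):
    cs=cv2.findContours(m.astype(np.uint8),cv2.RETR_EXTERNAL,cv2.CHAIN_APPROX_NONE)[0]
    return [c[:,0,:] for c in cs if cv2.contourArea(c)>=amin]
def station(pts):  # plate rectangle from points in world mm: centre, yaw of +y
    return cv2.minAreaRect(np.float32(pts))
E
python3 - <<'E'
from h import *
np.set_printoptions(precision=1,suppress=True)
for n in("top","scene"):
    p=np.load(f"pics/{n}0.npz")["p"];m=masks(p)
    for k,z in(("red",18),("blue",22),("white",40),("chip",45)):
        for b in blobs(m[k]):
            if k!='chip' and cv2.contourArea(b)<100: continue
            M=b.mean(0); w=ray(n,b,z)
            print(n,k,M,cv2.contourArea(b),cv2.minAreaRect(np.float32(w)))
    if n=="top":
        # plate corners sub-pixel-ish
        b=max(blobs(m["white"]),key=cv2.contourArea)
        print(cv2.boxPoints(cv2.minAreaRect(np.float32(ray(n,b,40)))))
        b=[b for b in blobs(m["red"]) if abs(b.mean(0)-[122,197]).max()<15][0]
        print(cv2.boxPoints(cv2.minAreaRect(np.float32(ray(n,b,18)))))
p=np.load("pics/top0.npz")["p"]
a=cv2.resize(p[170:230,90:160],None,fx=6,fy=6,interpolation=2);b=cv2.resize(p[95:200,190:325],None,fx=5.5,fy=5.5,interpolation=2)[:360*2]
c=np.zeros((600,800,3),np.uint8);b=cv2.resize(b,(463,360));c[:360,:420][:a.shape[0]]=a[:,:420] if 0 else cv2.resize(a,(420,360))
cv2.imwrite("pics/crop.png",np.hstack([cv2.resize(a,(330,283)),cv2.resize(b,(364,283))]))
E
```

```text
top red [509.7 216.5] 147.0 ((385.31439208984375, -608.386474609375), (10.259417533874512, 157.73170471191406), 87.34053802490234)
top red [121.4 196.4] 512.5 ((424.5731506347656, 379.928955078125), (39.47712707519531, 106.17533874511719), 83.71504211425781)
top white [490.  377.4] 421.5 ((-0.13510417938232422, -533.4903564453125), (27.70044708251953, 97.51985931396484), 0.598909318447113)
top white [304.7 373. ] 136.0 ((5.715642929077148, -87.7508773803711), (49.26606750488281, 22.408903121948242), 3.285022020339966)
top white [266.8 369.2] 806.5 ((11.941875457763672, 5.83184814453125), (71.29756164550781, 73.76651000976562), 7.1140522956848145)
top white [230.9 368.8] 177.0 ((15.254322052001953, 90.12081909179688), (71.69654846191406, 19.101701736450195), 1.137465000152588)
top white [251.3 334.1] 118.5 ((89.32208251953125, 44.83088302612305), (64.06947326660156, 28.526233673095703), 46.496578216552734)
top white [247.4 302.1] 135.5 ((170.6993408203125, 56.254127502441406), (34.3670539855957, 76.11199188232422), 61.18008804321289)
top white [276.6 154.4] 3922.0 ((534.3861694335938,
[... 4266 characters left out ...]
9688, 2825.542724609375), 16.460895538330078)
scene chip [112.9 301.8] 1257.0 ((475.3595886230469, -369.4086608886719), (48.423648834228516, 121.00382232666016), 82.65387725830078)
scene chip [505.3 252.5] 62.0 ((965.1107177734375, 315.1399841308594), (18.710485458374023, 29.01500129699707), 85.60626220703125)
scene chip [283.8 231. ] 35.5 ((581.9686279296875, 7.062146186828613), (23.966205596923828, 15.699563980102539), 59.29264831542969)
scene chip [264.9 220.2] 32.0 ((524.40478515625, 0.5364933013916016), (19.5549259185791, 20.893863677978516), 44.615760803222656)
scene chip [500.5 159.2] 167.5 ((834.802734375, 726.8134155273438), (85.94841766357422, 66.37364196777344), 89.22463989257812)
```

View pics/crop.png

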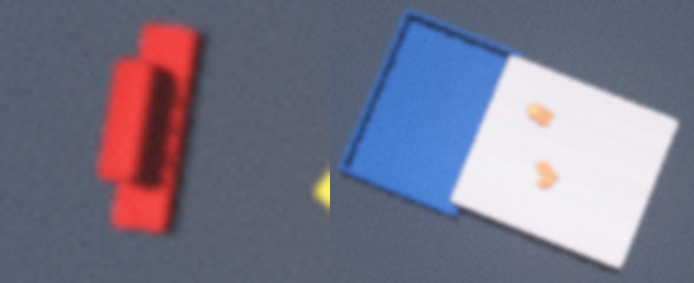

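The crop shows the scraper's base, with its rib shifted left by parallax. On the plate are the pointed/L scraps, both in the half nearer the tray. One wipe can cover both.

```bash
cat >>h.py <<'E'
from scipy.spatial.transform import Rotation as Ro
SC=np.array([535.7,-16.0]);SY=np.radians(-21.2)
ex=np.array([np.cos(SY),np.sin(SY)]);ey=np.array([-ex[1],ex[0]])
def st(w): w=np.asarray(w)-SC; return np.array([w@ex,w@ey])
def wd(s): return SC+s[0]*ex+s[1]*ey
def go(*wps):
    s=robot.state();R=Ro.from_rotvec(s["orientation"]).as_matrix();p=s["tool_pos"];h=np.degrees(np.arctan2(R[1,0],R[0,0]))
    print("clk %.2f"%s["clock"],"tcp",p.round(1),"head %.1f"%h,"F",np.round(s["force"],1),"open %.1f"%(s["opening"]*91.8),"st",st(p[:2]).round(1))
    for x,y,z,a in wps: print((x,y,z,a),"->",((np.array([x,y,z])-p)@R/30).round(2),"yaw",round(-(a-h)/5,2))
E
python3 - <<'E'
from h import *
print(ray("top",[112.3,195.5],62))
p=np.load("pics/top0.npz")["p"]
b=[b for b in blobs(masks(p)["red"]) if abs(b.mean(0)-[122,197]).max()<15][0]
hull=cv2.convexHull(b)[:,0]
print(hull.tolist())
a=hull[hull[:,0]<hull[:,0].min()+8]; print(ray("top",a,62).round(1).tolist())
print(st(wd([1,2])),[st(x) for x in ([578,7.5],[522,2.5])])
go((480,-150,200,-6.3),(424,374,200,-6.3))
E
```

```text
[[422.81397228 384.82896995]]
[[126, 176], [130, 177], [131, 178], [131, 179], [130, 186], [126, 212], [125, 217], [117, 217], [115, 216], [112, 206], [112, 201], [114, 189], [115, 184], [121, 176]]
[[370.8, 371.1], [373.2, 376.0], [397.3, 384.4], [409.4, 384.9], [438.7, 381.4], [451.0, 379.6]]
[1. 2.] [array([30.93911939, 37.20632864]), array([-19.46289062,  12.29373371])]
clk 0.10 tcp [ 144.9 -504.2  226.1] head 16.0 F [ 0.3 -0.4  0.2] open 91.8 st [-187.8 -596.5]
(480, -150, 200, -6.3) -> [13.99 -8.26  0.88] yaw 4.47
(424, 374, 200, -6.3) -> [ 17.02 -25.57   0.91] yaw 4.47
```

```bash
python3 -m jog '91.8 14 -8.2 0.9 4.5;91.8 14 -8.2 0.9 4.5;91.8 14 -8.2 0.9 4.5;91.8 14 -8.2 0.9 4.5;91.8 14 -8.2 0.9 4.5' >/dev/null
python3 -c "
from h import *
go((480,-150,200,-6.3),(500,100,200,-6.3),(424,374,200,-6.3))"
```

```text
clk 0.52 tcp [ 283.9 -358.3  215.3] head -6.7 F [ 1.5 -0.1  0.3] open 91.8 st [-111.  -410.2]
(480, -150, 200, -6.3) -> [ 5.68 -7.66  0.51] yaw -0.07
(500, 100, 200, -6.3) -> [  5.38 -16.01   0.51] yaw -0.07
(424, 374, 200, -6.3) -> [  1.8  -24.79   0.52] yaw -0.07
```

```bash
python3 -m jog '91.8 5.7 -7.7 0.5 0;91.8 5.7 -7.7 0.5 0;91.8 5.7 -7.7 0.5 0;91.8 5.7 -7.7 0.5 0;91.8 5.7 -7.7 0.5 0' >/dev/null
python3 -m jog '91.8 0 -4 0 0;91.8 0 -8 0 0;91.8 0 -8 0 0;91.8 0 -8 0 0;91.8 0 -8 0 0' >/dev/null
python3 -c "
from h import *
go((424,374,150,-6.3))"
```

```text
clk 1.35 tcp [448.1   1.4 204.6] head -6.5 F [ 0.6 -0.4 -0.3] open 91.8 st [-87.9 -15.4]
(424, 374, 150, -6.3) -> [ -2.2  -12.25   1.82] yaw -0.04
```

```bash
python3 -m jog '91.8 -2.2 -12.2 0 0;91.8 -2.2 -12.2 0 0;91.8 -2.2 -12.2 0 0;91.8 -2.2 -12.2 0 0;91.8 -2.2 -12.2 0 0' >/dev/null
python3 -c "
from h import *
go((424,374,140,-6.3))"
```

```text
clk 1.77 tcp [434.1 209.2 204.6] head -6.5 F [ 1.3  0.5 -1. ] open 91.5 st [-176.2  173.3]
(424, 374, 140, -6.3) -> [-0.95 -5.42  2.15] yaw -0.03
```

```bash
python3 -m jog '91.8 -0.95 -5.4 2 0;91.8 -0.95 -5.4 2 0;91.8 -0.95 -5.4 2 0;91.8 -0.95 -5.4 2 0;91.8 -0.95 -5.4 2 0' >/dev/null
python3 -m jog '91.8 0 0 0 0;91.8 0 0 0 0' >/dev/null
python3 - <<'E'
from h import *
go((424,374,28,-6.3))
p,d=robot.grab_frame("scene");cv2.imwrite("pics/g1.png",cv2.resize(p[60:220,240:440],None,fx=3,fy=3))
E
```

```text
clk 2.35 tcp [424.4 371.1 144.2] head -6.4 F [-0.3 -0.1  0.5] open 91.7 st [-243.7  320.6]
(424, 374, 28, -6.3) -> [-0.02 -0.1   3.87] yaw -0.02
```

View pics/g1.png

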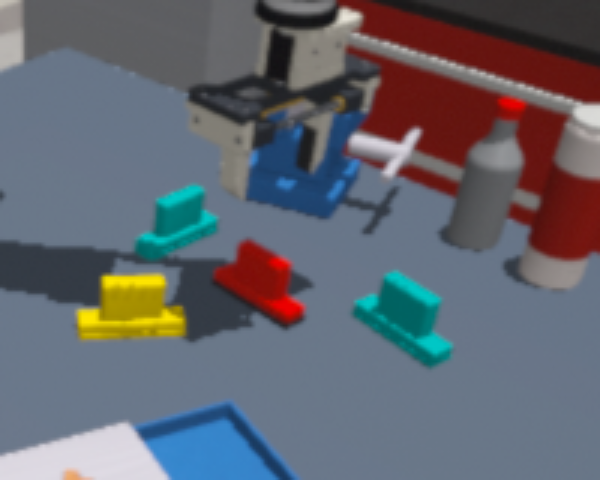

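The gripper hovers above the red scraper (crop 260,280), with nothing in the way of the fingers. Descending.

```bash
python3 -m jog '91.8 0 -0.1 1 0;91.8 0 -0.1 2 0;91.8 0 -0.1 3 0;91.8 0 -0.1 3.8 0;91.8 0 -0.1 3.8 0' 
python3 -m jog '91.8 0 0 0 0;91.8 0 0 0 0' >/dev/null
python3 -c "
from h import *
go((424,374,28,-6.3))"
```

```text
clock: 2.82
tool_pos: [423.5, 371.0, 27.3]
orientation: [3.131, -0.181, -0.009]
force: [-0.9, -0.8, -0.7]
opening: 1.0
finger_force: 0.0
clk 2.98 tcp [426.7 374.2  32.8] head -6.5 F [ 0.4  0.7 -0.4] open 92.1 st [-242.8  324.4]
(424, 374, 28, -6.3) -> [-0.09  0.02  0.16] yaw -0.05
```

```bash
for i in 1 2; do python3 -m jog '0 0 0 0 0;0 0 0 0 0;0 0 0 0 0;0 0 0 0 0;0 0 0 0 0' 35; done
python3 -m jog '0 0 0 0 0' ; python3 -m jog '0 0 0 0 0' | head -2; python3 -m jog '0 0 0 0 0' | head -2
```

```text
clock: 3.4
tool_pos: [425.3, 374.6, 31.2]
orientation: [-3.136, 0.177, -0.001]
force: [-0.1, 1.0, 0.7]
opening: 0.691
finger_force: 0.0
clock: 3.82
tool_pos: [425.1, 374.4, 30.7]
orientation: [3.136, -0.177, -0.0]
force: [0.2, -0.2, -0.1]
opening: 0.322
finger_force: 0.0
clock: 3.9
tool_pos: [425.2, 374.4, 30.7]
orientation: [3.137, -0.177, -0.0]
force: [-0.1, 1.3, 1.2]
opening: 0.253
finger_force: 0.5
clock: 3.98
tool_pos: [425.2, 374.5, 30.7]
clock: 4.07
tool_pos: [425.3, 374.5, 30.7]
```

```bash
python3 -m jog '0 0 0 0 0;0 0 0 0 0;0 0 0 0 0' 35
python3 -m jog '0 0 0 -1 0;0 0 0 -2 0;0 0 0 -3 0;0 0 0 -4 0;0 0 0 -4 0'
python3 -m jog '0 0 0 0 0;0 0 0 0 0;0 0 0 0 0'
python3 - <<'E'
from h import *
w=wd([5,-42]);go((*w,150,-21.2),(470,200,150,-14))
p,d=robot.grab_frame("scene");cv2.imwrite("pics/g2.png",cv2.resize(p[60:220,240:440],None,fx=3,fy=3))
E
```

```text
clock: 4.32
tool_pos: [425.2, 374.4, 30.7]
orientation: [3.137, -0.177, 0.0]
force: [0.9, 1.3, -0.4]
opening: 0.217
finger_force: 35.0
clock: 4.73
tool_pos: [427.7, 376.1, 156.8]
orientation: [-3.13, 0.177, -0.013]
force: [1.0, 1.3, -0.8]
opening: 0.217
finger_force: 35.0
clock: 4.98
tool_pos: [424.3, 373.7, 149.0]
orientation: [3.134, -0.177, -0.004]
force: [0.1, -0.1, -1.3]
opening: 0.221
finger_force: 35.0
clk 4.98 tcp [424.3 373.7 149. ] head -6.5 F [ 0.1 -0.1 -1.3] open 20.3 st [-244.8  323.1]
(np.float64(525.1733870626297), np.float64(-56.965722501461975), 150, -21.2) -> [ 4.960e+00  1.389e+01 -1.000e-02] yaw 2.95
(470, 200, 150, -14) -> [ 2.17  5.58 -0.03] yaw 1.51
```

View pics/g2.png

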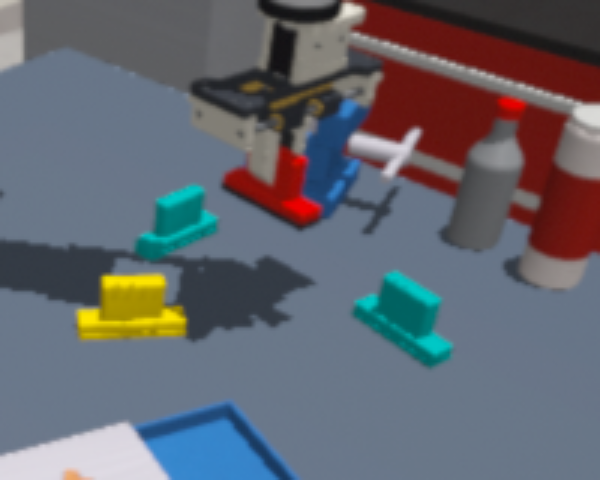

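The scraper is lifted and hangs level between the fingers (crop 270,190). Carrying it to the plate.

```bash
python3 -m jog '0 2.5 6.9 0 1.5;0 2.5 6.9 0 1.5;0 2.5 6.9 0 1.5;0 2.5 6.9 0 1.5;0 2.5 6.9 0 1.5' >/dev/null
python3 -m jog '0 0 0 0 0;0 0 0 0 0' >/dev/null
python3 -c "
from h import *
w=wd([5,-42]);go((*w,130,-21.2))"
```

```text
clk 5.62 tcp [473.7 169.6 149.7] head -14.2 F [-1.1 -0.3 -1.3] open 19.8 st [-124.9  150.6]
(np.float64(525.1733870626297), np.float64(-56.965722501461975), 130, -21.2) -> [3.52 6.9  0.66] yaw 1.39
```

```bash
python3 -m jog '0 3.5 6.9 0 1.4;0 3.5 6.9 0 1.4;0 3.5 6.9 0 1.4;0 3.5 6.9 0 1.4;0 3.5 6.9 0 1.4' >/dev/null
python3 -m jog '0 0 0 0 0;0 0 0 0 0;0 0 0 0 0' >/dev/null
python3 - <<'E'
from h import *
w=wd([5,-42]);go((*w,71.7,-21.2))
p,d=robot.grab_frame("scene");np.savez("pics/s3.npz",p=p);cv2.imwrite("pics/g3.png",cv2.resize(p[130:290,190:390],None,fx=3,fy=3))
E
```

```text
clk 6.28 tcp [519.8 -29.9 150. ] head -20.9 F [-0.4 -0.5 -0.9] open 19.6 st [ -9.8 -18.7]
(np.float64(525.1733870626297), np.float64(-56.965722501461975), 71.7, -21.2) -> [0.5  0.78 2.61] yaw 0.05
```

View pics/g3.png

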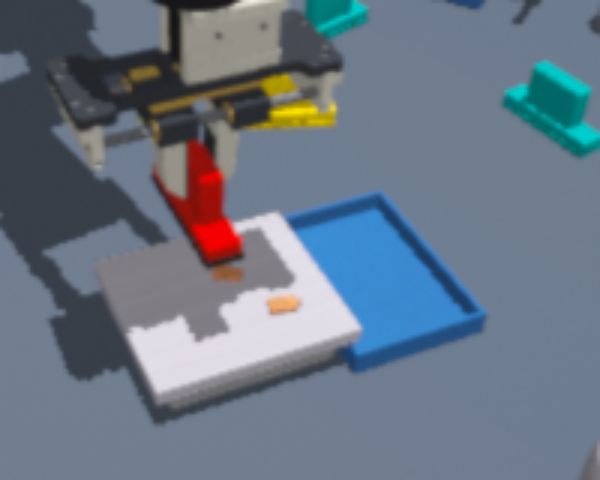

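The scraper hangs above the plate, its near end at crop (222,242); both scraps are still on the plate, at crop (228,272) and (283,303).

```bash
python3 - <<'E'
from h import *
s=robot.state();t=s["tool_pos"]
for q in ([205,248],[240,240]): # sole front corners (bottom edge)
    w=ray("scene",[190+q[0]/3-.3,130+q[1]/3-.3],t[2]-31+16)[0];print(w,(st(w)-st(t[:2])))
w=wd([8,-42]);go((*w,100,-21.2))
E
python3 -m jog '0 0.55 0.75 0.6 0;0 0.55 0.75 1.2 0;0 0.55 0.75 1.5 0;0 0.55 0.75 1.5 0;0 0.55 0.75 1.5 0' >/dev/null
python3 -m jog '0 0 0 0 0;0 0 0 0 0;0 0 0 0 0;0 0 0 0 0;0 0 0 0 0' >/dev/null
python3 -c "
from h import *
w=wd([8,-42]);go((*w,71.7,-21.2))"
```

```text
[563.31065684 -61.68781129] [ 52.26549872 -14.31647266]
[574.38801705 -37.74025861] [53.93316186 12.01624631]
clk 6.33 tcp [519.8 -29.4 150.2] head -20.9 F [-0.4 -0.8 -0. ] open 19.7 st [-10.  -18.3]
(np.float64(527.9703584662763), np.float64(-58.05059621170825), 100, -21.2) -> [0.6  0.79 1.67] yaw 0.07
clk 7.17 tcp [527.8 -58.2 106.2] head -21.0 F [ 0.4 -0.6 -0.5] open 19.6 st [  7.9 -42.2]
(np.float64(527.9703584662763), np.float64(-58.05059621170825), 71.7, -21.2) -> [ 0.   -0.01  1.15] yaw 0.05
```

```bash

python3 -m jog '0 0 0 0.5 0.05;0 0 0 0.9 0.05;0 0 0 1.05 0.05;0 0 0 1.15 0.05;0 0 0 1.15 0.05' >/dev/null
python3 -m jog '0 0 0 0 0;0 0 0 0 0;0 0 0 0 0;0 0 0 0 0;0 0 0 0 0'
python3 -c "
from h import *
w=wd([8,80]);go((*w,71.7,-21.2))"
```

```text
clock: 8.0
tool_pos: [527.7, -58.2, 71.5]
orientation: [3.088, -0.578, 0.001]
force: [-0.8, 0.3, -1.8]
opening: 0.216
finger_force: 35.0
clk 8.00 tcp [527.7 -58.2  71.5] head -21.2 F [-0.8  0.3 -1.8] open 19.8 st [  7.8 -42.3]
(np.float64(572.0885560162916), np.float64(55.69290753658423), 71.7, -21.2) -> [ 0.   -4.08 -0.01] yaw -0.0
```

```bash

python3 -m jog '0 0 -0.2 0.02 0;0 0 -0.4 0.02 0;0 0 -0.6 0.02 0;0 0 -0.8 0.02 0;0 0 -1 0.02 0' | grep -E "pos|force"
python3 -m jog '0 0 -0.2 0 0;0 0 -0.4 0 0;0 0 -0.6 0 0;0 0 -0.8 0 0;0 0 -1 0 0'| grep -E "pos|force"
python3 -m jog '0 0 -0.2 0 0;0 0 -0.4 0 0;0 0 -0.5 0 0;0 0 -0.5 0 0;0 0 -0.5 0 0'| grep -E "pos|force"
python3 - <<'E'
from h import *
w=wd([8,85]);go((*w,71.2,-21.2))
p,d=robot.grab_frame("scene");cv2.imwrite("pics/g4.png",cv2.resize(p[130:290,190:390],None,fx=3,fy=3))
E
```

```text
tool_pos: [538.7, -29.5, 70.7]
force: [0.0, -0.1, -0.4]
finger_force: 35.0
tool_pos: [549.6, -1.8, 70.7]
force: [-0.6, -2.1, 1.2]
finger_force: 35.0
tool_pos: [555.0, 12.3, 70.7]
force: [0.7, 2.5, 2.8]
finger_force: 35.0
clk 9.25 tcp [555.   12.3  70.7] head -21.2 F [0.7 2.5 2.8] open 20.2 st [ 7.8 33.4]
(np.float64(573.896678866702), np.float64(60.35452654266179), 71.2, -21.2) -> [ 0.01 -1.72 -0.01] yaw -0.0
```

View pics/g4.png

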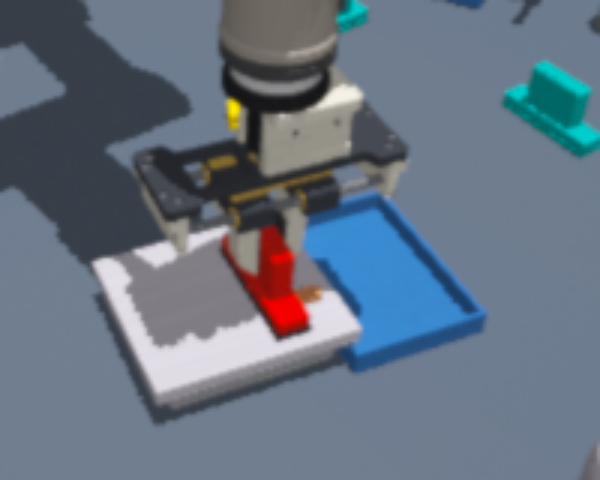

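The scraper is in contact, with one scrap visible ahead of its face at crop (310,293) and the other hidden behind it. Pushing over the edge.

```bash

python3 -m jog '0 0 -0.2 0 0;0 0 -0.4 0 0;0 0 -0.6 0 0;0 0 -0.8 0 0;0 0 -1 0 0' | grep -E "pos|force"
python3 -m jog '0 0 -0.2 0 0;0 0 -0.4 0 0;0 0 -0.6 0 0;0 0 -0.75 0 0;0 0 -0.75 0 0'| grep -E "pos|force"
python3 -m jog '0 0 0 0 0;0 0 0 0 0;0 0 0 0 0;0 0 0 0 0;0 0 0 0 0'| grep -E "pos|force"
python3 -m jog '0 0 0 -0.5 0;0 0 0 -1 0;0 0 0 -2 0;0 0 0 -3 0;0 0 0 -3 0'| grep -E "pos|force"
python3 - <<'E'
from h import *
go((424,374,150,-6.3))
p,d=robot.grab_frame("scene");q,d=robot.grab_frame("top")
m=cv2.inRange(cv2.cvtColor(p,cv2.COLOR_BGR2HSV),(5,70,90),(20,255,255))
for b in blobs(m,5): 
    w=ray("scene",b.mean(0),6)[0];s=st(w)
    if abs(s).max()<220: print(b.mean(0),"tray-height st",s,"plate st",st(ray("scene",b.mean(0),45)[0]),cv2.contourArea(b))
cv2.imwrite("pics/g5.png",np.hstack([cv2.resize(p[130:290,190:390],(400,320)),cv2.resize(q[90:210,185:335],(400,320))]))
E
```

```text
tool_pos: [565.8, 40.1, 70.7]
force: [-1.0, -2.4, 4.7]
finger_force: 35.0
tool_pos: [574.2, 62.0, 70.8]
force: [0.2, 2.9, 2.1]
finger_force: 35.0
tool_pos: [573.9, 60.6, 70.7]
force: [1.0, 1.6, 2.3]
finger_force: 35.0
tool_pos: [576.2, 60.2, 165.9]
force: [0.6, -0.8, -0.5]
finger_force: 35.0
clk 10.97 tcp [576.2  60.2 165.9] head -21.2 F [ 0.6 -0.8 -0.5] open 19.3 st [10.2 85.7]
(424, 374, 150, -6.3) -> [-8.52 -7.91  0.48] yaw -2.99
[310.0952381 231.9047619] tray-height st [ 28.78214899 115.77799371] plate st [60.66629069 93.24884015] 32.5
[295.36842105 214.21052632] tray-height st [-43.0851194  111.79088511] plate st [-6.75001809 89.50866538] 18.5
```

View pics/g5.png

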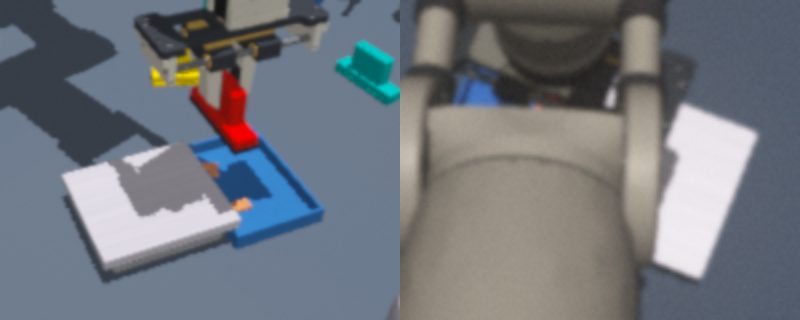

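One scrap is in the tray (crop 240,205). The other, at crop (210,168), is partly hidden by the plate edge. I'll move toward the set-down spot and look from above.

```bash
python3 -m jog '0 -3 -3 0 -1.4;0 -6 -6 0 -2.8;0 -6 -6 0 -3;0 -7 -7 0 -3;0 -8.5 -7.9 0 -3' >/dev/null
python3 -c "
from h import *
go((424,374,150,-6.3))"
```

```text
clk 11.48 tcp [485.2 250.9 158.6] head -6.3 F [ 1.  -0.1 -0.9] open 20.1 st [-143.6  230.6]
(424, 374, 150, -6.3) -> [-2.47 -3.86  0.29] yaw 0.01
```

```bash
python3 -m jog '0 -2.5 -3.9 0.2 0;0 -2.5 -3.9 0.2 0;0 -2.5 -3.9 0.2 0;0 -2.5 -3.9 0.2 0;0 -2.5 -3.9 0.2 0' >/dev/null
python3 -m jog '0 0 0 0 0;0 0 0 0 0' >/dev/null
python3 - <<'E'
from h import *
go((424,374,31,-6.3))
p,d=robot.grab_frame("scene");q,e=robot.grab_frame("top")
for n,im in(("scene",p),("top",q)):
    m=cv2.inRange(cv2.cvtColor(im,cv2.COLOR_BGR2HSV),(4,70,60),(22,255,255))
    for b in blobs(m,5): 
        s=st(ray(n,b.mean(0),5)[0])
        if abs(s).max()<220: print(n,b.mean(0),"tray st",s,"z22",st(ray(n,b.mean(0),22)[0]),cv2.contourArea(b))
cv2.imwrite("pics/g6.png",np.hstack([cv2.resize(p[170:270,215:355],(400,300),interpolation=2),cv2.resize(q[95:200,190:330],(400,300),interpolation=2)]))
E
```

```text
clk 12.07 tcp [425.1 373.2 153.4] head -6.2 F [ 0.2  1.2 -1.1] open 20.0 st [-243.9  322.9]
(424, 374, 31, -6.3) -> [-0.03 -0.03  4.08] yaw 0.01
scene [310.   232.25] tray st [ 28.92730184 115.54027048] z22 [ 42.7995693  105.74184806] 27.0
scene [295.45 213.9 ] tray st [-45.01238426 113.12543061] z22 [-29.14717182 103.39209695] 24.0
top [229.88888889 156.5       ] tray st [-46.1997761  111.93258114] z22 [-48.67349665 109.67272608] 27.0
top [239.55555556 130.33333333] tray st [ 27.50390083 114.79820421] z22 [ 23.79318477 112.49025436] 24.0
```

View pics/g6.png

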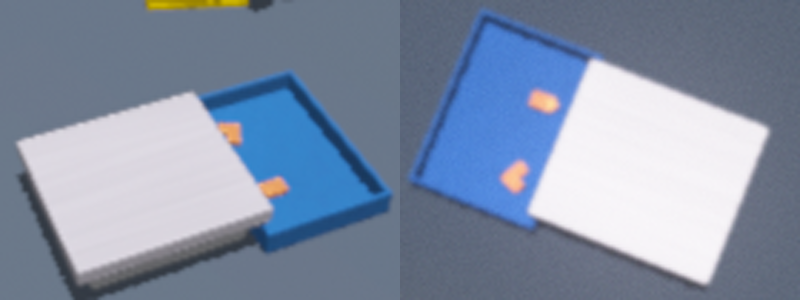

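Both scraps lie flat in the tray, at (28,115) and (-45,112) in the station frame; the two views agree. Setting the scraper down.

```bash
python3 -m jog '0 0 0 1 0;0 0 0 2 0;0 0 0 3 0;0 0 0 3.5 0;0 0 0 3.7 0' >/dev/null
python3 -m jog '0 0 0 0 0;0 0 0 0 0;0 0 0 0 0;0 0 0 0 0;0 0 0 0 0'
python3 -c "
from h import *
go((424,374,30.8,-6.3))"
```

```text
clock: 13.0
tool_pos: [425.8, 374.8, 44.8]
orientation: [-3.136, 0.17, -0.003]
force: [-0.5, -0.9, -1.0]
opening: 0.215
finger_force: 35.0
clk 13.00 tcp [425.8 374.8  44.8] head -6.2 F [-0.5 -0.9 -1. ] open 19.8 st [-243.8  324.6]
(424, 374, 30.8, -6.3) -> [-0.06  0.03  0.47] yaw 0.02
```

```bash
python3 -m jog '0 0 0 0.2 0;0 0 0 0.35 0;0 0 0 0.42 0;0 0 0 0.46 0;0 0 0 0.46 0' >/dev/null
python3 -m jog '0 0 0 0 0;0 0 0 0 0;0 0 0 0 0;0 0 0 0 0;0 0 0 0 0'| grep -E "pos|force"
```

```text
tool_pos: [424.9, 374.3, 30.7]
force: [-3.7, -2.0, 10.2]
finger_force: 35.0
```

```bash
for i in 1 2; do python3 -m jog '60 0 0 -0.02 0;60 0 0 -0.02 0;60 0 0 -0.02 0;60 0 0 -0.02 0;60 0 0 -0.02 0'| grep -E "pos|force|open"; done
python3 -m jog '60 0 0 -0.5 0;60 0 0 -1.2 0;60 0 0 -2.2 0;60 0 0 -3.2 0;60 0 0 -4.2 0' >/dev/null
python3 -m jog '60 5 2 0 0;60 5 2 0 0;60 5 2 0 0;60 5 2 0 0;60 5 2 0 0' >/dev/null
python3 -m jog '60 0 0 0 0;60 0 0 0 0;60 0 0 0 0;60 0 0 0 0;60 0 0 0 0'| grep -E "clock|pos|force|open"
python3 - <<'E'
from h import *
p,d=robot.grab_frame("scene")
for b in blobs(masks(p)["red"],100): print(b.mean(0))
cv2.imwrite("pics/g7.png",cv2.resize(p[60:270,200:440],None,fx=2.5,fy=2.5))
E
```

```text
tool_pos: [425.2, 374.4, 30.1]
force: [-0.7, 0.2, -0.3]
opening: 0.529
finger_force: 0.0
tool_pos: [425.2, 374.5, 31.0]
force: [0.3, -0.3, 0.2]
opening: 0.655
finger_force: 0.0
clock: 15.92
tool_pos: [566.9, 299.6, 157.4]
force: [0.8, 0.3, -0.4]
opening: 0.653
finger_force: 0.0
[326.39240506 153.92405063]
[433.82389937 102.20754717]
[342.67857143  69.74285714]
```

View pics/g7.png

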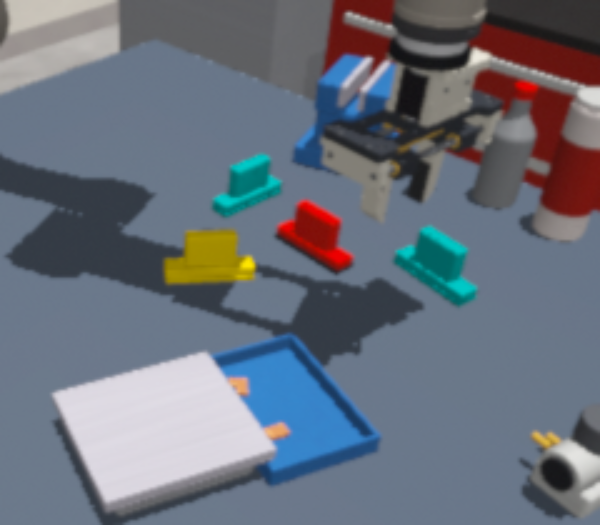

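The scraper stands upright on the bench (crop 315,235), both scraps are in the tray and the gripper is clear.

```bash
python3 -c "
from cell import robot
print(robot.finish_job())"
```

```text
the job is handed in; nothing more can be done
None
```

I handed the job in at about 16 s: the last picture shows both scraps in the catch tray and the red scraper upright on the bench, clear of the plate and tray; no verdict was returned.

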